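Get the storage box out from behind the things on the slim organiser

TASK

Get me the blue storage box from the shelf of the slim organiser: first stand the two things close in front of it, on the robot's side, upright on the round steel tray, then set the box flat in the middle of the cork mat, and after that put whatever you took off the shelf back upright exactly where it stood before. The can, mug and straw holder change places from time to time, so look which two are in front; do not knock anything over, and leave the jar and the pepper mill where they are.

Things in the scene. Friction and masses are not known exactly. Their poses are not given: they have to be found in the camera images.
- organiser: cream plastic organiser, fixed, 270 (its x) x 230 (its y) mm; origin at the centre of its underside, front (shut tilt-out bin) to -x. Its top is an open shelf 90 mm above the origin with a rim 12 mm high, 5 mm thick. The box lies across the shelf's middle; two things stand side by side about 8 mm in front of it (smaller organiser x), the third at least 45 mm behind it
- storage_box: closed blue plastic storage box with its lid on (one solid piece), 58 (its x) x 110 (its y) x 42 (z) mm, 0.18 kg; origin at the centre of its underside; its long y side lies across the shelf (within 0.05 rad of the organiser's y), so it can be gripped only across x; the gripper has no room for that until the two things in front are gone
- can: closed aluminium drinks can, upright, diameter 53 mm, height 115 mm, about 0.3 kg; origin at the centre of its underside, z along its axis
- mug: small white ceramic mug, open at the top, upright, outer diameter 58 mm, height 85 mm, 0.2 kg; origin at the centre of its underside, z along its axis; handle on its +y side reaching 52 mm from the axis; grip it across its x. At the start its handle points roughly along the organiser's +y (within 0.35 rad)
- straw_holder: stainless straw holder, an upright tube of diameter 48 mm and height 100 mm, with four steel straws fixed in it that reach 117 mm above its underside within 20 mm of the axis, about 0.15 kg; origin at the centre of its underside, z along its axis
- tray: round steel tray, fixed, flat inside to a radius of 109 mm, outer diameter 234 mm, rim 10 mm high; its floor is 4 mm above its origin (centre of the underside, on the worktop). The side area for the things cleared away; left or right of the organiser
- cork_mat: rectangular cork mat, fixed, 120 (its x) x 160 (its y) x 5 mm thick; origin at the centre of its underside; on the other side of the organiser from the tray. The box's place
- jar: glass jar with a steel lid, diameter 76 mm, height 110 mm, origin at the centre of its underside; not to be disturbed
- pepper_mill: dark wooden pepper mill, diameter 52 mm, height 148 mm, origin at the centre of its underside; not to be disturbed
There are look-alikes about, which are no part of the job. Of the things that look like the cork_mat, the larger one is meant. What is shaped like the can but yellow is not meant.

How it is judged:
On the way, in this order (a step that is already met when the one before it is completed fails the run):
1. two of the can, the mug and the straw holder stand upright and released on the round tray at once (((horizontal distance between each of can, mug and tray below 0.095 m and z of each of can, mug in the frame of tray below 0.012 m and angle between each of can, mug's own z axis and vertical below 0.12 rad and linear speed of each of can, mug below 0.03 m/s and contact force between each of can, mug and the fingers below 0.3 N) or (horizontal distance between each of mug, straw_holder and tray below 0.095 m and z of each of mug, straw_holder in the frame of tray below 0.012 m and angle between each of mug, straw_holder's own z axis and vertical below 0.12 rad and linear speed of each of mug, straw_holder below 0.03 m/s and contact force between each of mug, straw_holder and the fingers below 0.3 N) or (horizontal distance between each of can, straw_holder and tray below 0.095 m and z of each of can, straw_holder in the frame of tray below 0.012 m and angle between each of can, straw_holder's own z axis and vertical below 0.12 rad and linear speed of each of can, straw_holder below 0.03 m/s and contact force between each of can, straw_holder and the fingers below 0.3 N))), for 0.2 s.
2. the storage box lies released in the middle of the cork mat while two things still wait on the tray (horizontal distance between storage_box and cork_mat below 0.015 m and z of storage_box in the frame of cork_mat below 0.012 m and angle between storage_box's own z axis and vertical below 0.12 rad and linear speed of storage_box below 0.03 m/s and contact force between storage_box and the fingers below 0.3 N and ((horizontal distance between each of can, mug and tray below 0.095 m and z of each of can, mug in the frame of tray below 0.012 m and angle between each of can, mug's own z axis and vertical below 0.12 rad and linear speed of each of can, mug below 0.03 m/s and contact force between each of can, mug and the fingers below 0.3 N) or (horizontal distance between each of mug, straw_holder and tray below 0.095 m and z of each of mug, straw_holder in the frame of tray below 0.012 m and angle between each of mug, straw_holder's own z axis and vertical below 0.12 rad and linear speed of each of mug, straw_holder below 0.03 m/s and contact force between each of mug, straw_holder and the fingers below 0.3 N) or (horizontal distance between each of can, straw_holder and tray below 0.095 m and z of each of can, straw_holder in the frame of tray below 0.012 m and angle between each of can, straw_holder's own z axis and vertical below 0.12 rad and linear speed of each of can, straw_holder below 0.03 m/s and contact force between each of can, straw_holder and the fingers below 0.3 N))), for 0.2 s.
At the end, for the whole second after the job is handed in: The storage box lies flat and released on the cork mat, its centre within 15 mm of the mat's centre, and the can, the mug and the straw holder each stand upright and released within 15 mm of where they stood at the start, all at rest (horizontal distance between storage_box and cork_mat below 0.015 m and z of storage_box in the frame of cork_mat below 0.012 m and angle between each of storage_box, can, mug, straw_holder's own z axis and vertical below 0.12 rad and linear speed of each of storage_box, can, mug, straw_holder below 0.03 m/s and contact force between each of storage_box, can, mug, straw_holder and the fingers below 0.3 N and distance of each of can, mug, straw_holder from where it was at the start of the episode below 0.015 m); the robot touches nothing.
It fails at once if the jar or the pepper mill is shifted by more than 20 mm (distance of any of jar, pepper_mill from where it was at the start of the episode above 0.02 m).
It fails at once if the can, mug, straw holder, box, jar or pepper mill is tipped over (angle between any of can, mug, straw_holder, storage_box, jar, pepper_mill's own z axis and vertical above 0.6 rad).
It also fails if it takes over 114 s, if anything falls off the work surface, if the arm or the gripper's body presses on something with over 40 N, if the wrist force passes 120 N, or if a joint passes its speed limit or range.

ROBOT

A 7-joint arm with a two-finger parallel gripper is mounted at the origin on the work surface. World frame = base frame: x ahead of the robot, y to its left, z up, the work surface at z = 0. Lengths are in m, angles in rad, forces in N, time in s.
With the tool pointing down it reaches from about 0.4 to 0.85 m from the base axis. Payload 10.4 kg.
Tool frame: the origin (TCP) lies at the very end of the fingers, on their centre line; the grasp point (between the pads) lies 19 mm behind it; z points along the fingers, y is the line along which they close (so a half turn about z gives the same grasp; the last joint's range is limited). The gripper opens to 85 mm and grips with 20 to 120 N. Pads are 22 mm wide; open, the fingers measure 114 mm over their backs; the gripper's body (76 mm by 85 mm) begins 54 mm behind the grasp point. The pads swing forward as they close: fully open they stand 13 mm farther back than shut.
Start: joints at [1.204, 0.332, -0.065, 1.46, 0.022, 1.35, -0.088], TCP at [0.211, -0.588, 0.231] pointing down, gripper open.
Joint ranges: [-2.6, 2.6], [-0.5, 2.12], [-1.47, 1.34], [0.16, 2.42], [-1.27, 4.41], [0.06, 2.06], [-2.6, 2.6]. Speed limits (rad/s): [2.22, 2.22, 2.79, 2.79, 3.14, 3.14, 3.14].

INTERFACE

Orientations are given as a unit quaternion [x, y, z, w].
In Python, from workcell import manip gives the robot as it stands.
- The arm moves only by the shell command python3 -m jog 'ROWS' [FORCE]. ROWS is rows parted by semicolons, their numbers by spaces, 1 to 20 of them, each of 7 numbers: a rotation vector rx, ry, rz in rad, then dx, dy, dz in m, then the opening from 0.0 (shut) to 1.0 (fully open); each row is the pose to reach, as a shift and turn from the pose commanded when the command began, along the tool's axes at that moment; what a row does not reach only later rows make up. A row lasts 1/8 s, in which the tool goes at most 0.0625 m and 0.188 rad, less where a joint would pass 70% of its speed; a pose out of reach is approached as far as the arm can. The fingers move at their own pace and stop on an object; FORCE is the grip in N (left out, the last holds). Time passes only in rows, so rows that do not move let the fingers close. It prints the time, the measured TCP pose, the force, the opening and the grip force at its end.
- manip.get_obs(): the state, without advancing time (a new reading comes with each control period).
- manip.camera(name): name is "scene" or "side" or "wrist"; returns the picture (420x560x3 uint8, blue, green, red); there is no depth.
- manip.calibration(name): a dict with "fx", "fy", "cx", "cy" (pixels), "k1" (the pictures are not rectified: a ray, as slopes to the right and down, at radius r is drawn at 1 + k1 r^2 times it, then the intrinsics apply), "world_from_camera" (4x4, takes a point from camera to world coordinates); the wrist camera has in their place "tool_from_camera" (4x4, takes a point from camera to tool coordinates, whose origin is the TCP and whose axes are the flange's). Camera axes: x right, y up, looking along -z (the intrinsics and any distortion apply to the point x, -y, -z); pixel columns grow to the right and rows downward; lengths in m; the calibration is good to about 2 mm. A picture is of the moment at which its call begins: read the wrist's pose just before it. calibration takes no time and is no camera call.
- manip.hand_in(): hands the job in; it is judged then, once.
Trained networks look in the newest picture that a camera, given by its name, has taken for a name from the list of things; names that differ only in an ending like _2 or _b are one class to them, and where a whole thing is asked for, a point or a joint stands for the part that bears it (a point fixed in the world has none). Each returns a list of dicts, best first, with "confidence" (0 to 1); they miss things now and then, are a little off and sometimes report something else, mostly with a low value. They report only what shows in the picture. A call takes as long as a camera call. They do not tell look-alikes from the thing itself.
- manip.outline_of(camera, thing): "mask" (420x560 bool, what is visible of it) and "bbox" ([left, top, right, bottom] in pixels, round what is visible of it).
The state is a dict: "clock": time; "joint_pos": joint angles; "joint_velocities": joint speeds; "tau": joint torques, N m; "position": TCP position; "ee_rot": TCP orientation; "ft_force": force on the tool from outside, world axes, zero at the start; "torque": the same for the moment, N m; "grip_width": opening from 0.0 (shut) to 1.0 (fully open); "grasp_force": force on a finger pad.
Only numpy, scipy, OpenCV 4.12 (cv2) and the standard library are available. Lean on these libraries where they do the work, as an engineer would, in place of code of your own. Each camera call takes 0.05 s, during which the arm holds its last target. There are 200 camera calls.

## Working session

There is one attempt and no reset: what is moved stays moved. The work goes in short steps, Python scripts to look and compute and a shell command to move; the robot and the scene stay as the last step left them, time stands still between calls to the robot, and variables do not carry over. Pictures are saved under pics/ and viewed, at most 14 in all, crops included, and the job is handed in when it is done.

```bash
ls; mkdir -p pics
python3 - <<'E'
from workcell import manip
import cv2,numpy as np
o=manip.get_obs(); print({k:np.round(v,3).tolist() for k,v in o.items()})
for c in ("scene","side","wrist"):
    im=manip.camera(c); cv2.imwrite(f"pics/{c}0.png",im); k=manip.calibration(c); print(c,{a:np.round(b,4).tolist() for a,b in k.items()})
E
```

```text
pics
{'clock': 0.0, 'joint_pos': [1.204, 0.333, -0.065, 1.461, 0.022, 1.35, -0.089], 'joint_velocities': [0.001, 0.0, -0.001, -0.001, 0.001, -0.002, -0.0], 'tau': [-0.001, -62.544, 0.048, -39.161, 0.016, 0.01, -0.0], 'position': [0.211, -0.588, 0.231], 'ee_rot': [0.985, 0.171, -0.0, -0.001], 'ft_force': [0.634, 0.295, -0.134], 'torque': [0.043, -0.006, 0.053], 'grasp_force': 0.0, 'grip_width': 1.0}
scene {'fx': 454.373, 'fy': 454.373, 'cx': 277.0461, 'cy': 202.9963, 'k1': -0.1341, 'world_from_camera': [[-0.4525, -0.7327, 0.5084, 1.1581], [0.8918, -0.3712, 0.2588, 0.3126], [-0.0009, 0.5705, 0.8213, 1.1316], [0.0, 0.0, 0.0, 1.0]]}
side {'fx': 415.1885, 'fy': 415.1885, 'cx': 279.4785, 'cy': 209.4722, 'k1': -0.0514, 'world_from_camera': [[-0.9986, 0.0375, -0.0371, 0.4384], [-0.0523, -0.6173, 0.785, 0.9246], [0.0065, 0.7859, 0.6184, 0.7995], [0.0, 0.0, 0.0, 1.0]]}
wrist {'fx': 292.4924, 'fy': 292.4924, 'cx': 282.9776, 'cy': 211.2396, 'k1': -0.0003, 'tool_from_camera': [[-0.0013, 0.9556, 0.2948, 0.0755], [1.0, 0.0011, 0.0007, -0.0007], [0.0004, 0.2948, -0.9556, -0.1422], [0.0, 0.0, 0.0, 1.0]]}
```

View pics/scene0.png

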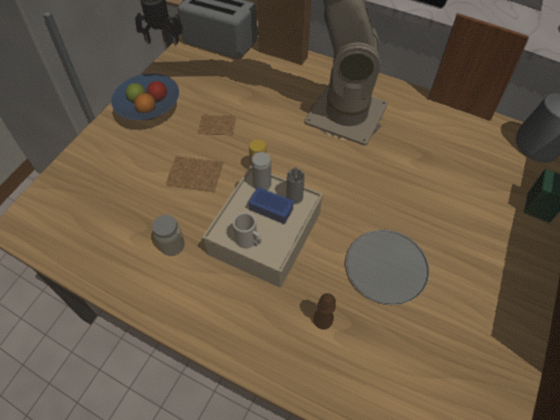

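View pics/side0.png

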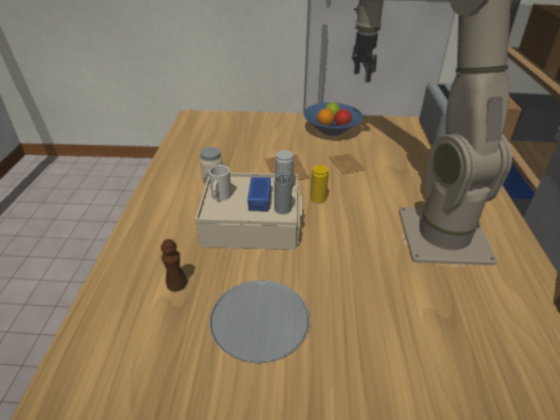

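The scene view shows two things in front, on the robot's side: the aluminium can at (261,170) and the straw holder at (296,186). The mug is behind the box at (245,232), and the box is at (271,205).

Look-alikes:
- **Can:** the yellow can at (258,152) is not the silver one at (261,170).
- **Mat:** the small mat at (217,124) is not the larger one at (195,173).

The tray is at (386,266), the jar at (168,235) and the mill at (325,310).

```bash
cat > h.py <<'E'
from workcell import manip
import cv2,numpy as np
from scipy.optimize import minimize
from scipy.spatial.transform import Rotation as R
def cam(c):
    k=manip.calibration(c)
    if c=="wrist":
        o=manip.get_obs(); T=np.eye(4); T[:3,:3]=R.from_quat(o["ee_rot"]).as_matrix(); T[:3,3]=o["position"]
        W=T@np.array(k["tool_from_camera"])
    else: W=np.array(k["world_from_camera"])
    return k,W
def proj(K,P):
    k,W=K; p=(np.asarray(P)-W[:3,3])@W[:3,:3]
    u=np.c_[p[:,0],-p[:,1]]/-p[:,2:]; u=u*(1+k["k1"]*(u**2).sum(1,keepdims=True))
    return u*[k["fx"],k["fy"]]+[k["cx"],k["cy"]]
def unproj(K,uv,z):
    k,W=K; d=(np.atleast_2d(uv)-[k["cx"],k["cy"]])/[k["fx"],k["fy"]]; u=d.copy()
    for _ in range(20): u=d/(1+k["k1"]*(u**2).sum(1,keepdims=True))
    r=np.c_[u[:,0],-u[:,1],-np.ones(len(u))]@W[:3,:3].T
    return W[:3,3]+r*((z-W[2,3])/r[:,2])[:,None]
def cyl(d,h,z0,n=40):
    t=np.linspace(0,2*np.pi,n); c=np.c_[np.cos(t),np.sin(t)]*d/2
    return np.r_[np.c_[c,0*t+z0],np.c_[c,0*t+z0+h]]
def box(a,b,h,z0): return np.array([[x*a/2,y*b/2,z0+z*h] for x in(-1,1) for y in(-1,1) for z in(0,1)])
def render(K,P,s=4):
    q=proj(K,P); h=cv2.convexHull((q*s).astype(np.float32)).astype(np.int32)
    m=np.zeros((420*s,560*s),np.uint8); cv2.fillConvexPoly(m,h,1)
    return cv2.resize(m.astype(np.float32),(560,420),interpolation=cv2.INTER_AREA)
def place(P,p):
    c,s=np.cos(p[2]),np.sin(p[2]); return np.c_[P[:,0]*c-P[:,1]*s+p[0],P[:,0]*s+P[:,1]*c+p[1],P[:,2]]
def fit(P,obs,p0,yaw):
    def f(v):
        p=v if yaw else [v[0],v[1],0]; e=0
        for K,m in obs:
            r=render(K,place(P,p)); e+=1-np.minimum(r,m).sum()/np.maximum(r,m).sum()
        return e/len(obs)
    n=3 if yaw else 2
    S=np.vstack([p0[:n]]+[np.array(p0[:n])+np.eye(3)[i,:n]*(.02,.02,.2)[i] for i in range(n)])
    r=minimize(f,p0[:n],method="Nelder-Mead",options=dict(initial_simplex=S,xatol=1e-4,fatol=1e-5)); return r.x,1-r.fun
E
cat > m0.py <<'E'
from h import *
for c in("scene","side"): manip.camera(c)
K={c:cam(c) for c in("scene","side")}
D=dict(organiser=(box(.27,.23,.102,0),(264,225),.1,1),tray=(cyl(.234,.01,0),(386,266),.005,0),cork_mat=(box(.12,.16,.005,0),(195,173),.005,1),
 storage_box=(box(.058,.11,.042,.09),(271,205),.12,1),can=(cyl(.053,.115,.09),(261,170),.147,0),mug=(cyl(.058,.085,.09),(245,232),.13,0),
 straw_holder=(cyl(.048,.1,.09),(296,186),.14,0),jar=(cyl(.076,.11,0),(168,235),.05,0),pepper_mill=(cyl(.052,.148,0),(325,310),.07,0))
for n,(P,px,z,yaw) in D.items():
    p0=np.r_[unproj(K["scene"],px,z)[0,:2],0]; obs=[]; q=proj(K["side"],[[*p0[:2],z]])[0]
    for c,t in(("scene",px),("side",q)):
        L=[o for o in manip.outline_of(c,n)]
        best=[o for o in L if o["bbox"][0]-6<t[0]<o["bbox"][2]+6 and o["bbox"][1]-6<t[1]<o["bbox"][3]+6]
        print(n,c,[(round(o["confidence"],2),[int(b) for b in o["bbox"]]) for o in L])
        if best: obs.append((K[c],best[0]["mask"].astype(np.float32)))
    if obs:
        for w in [obs]+([[o] for o in obs] if len(obs)>1 else []): r=fit(P,w,p0,yaw); print("   ",np.round(r[0],4),round(r[1],3))
E
python3 m0.py
```

```text
organiser scene [(0.62, [201, 168, 323, 284]), (0.33, [345, 227, 432, 307])]
organiser side [(0.61, [194, 173, 304, 248])]
    [ 0.5681 -0.0237  0.019 ] 0.701
    [ 0.5702 -0.0244  0.0076] 0.716
    [ 0.5618 -0.0222 -0.0413] 0.695
tray scene [(0.74, [346, 230, 431, 304])]
tray side [(0.87, [210, 279, 306, 364])]
    [0.5107 0.3279] 0.946
    [0.5091 0.3278] 0.948
    [0.5115 0.3245] 0.95
cork_mat scene [(0.98, [197, 116, 235, 134]), (0.94, [166, 157, 224, 191])]
cork_mat side [(0.9, [327, 151, 365, 172]), (0.78, [266, 153, 307, 181])]
    [ 0.4757 -0.3275  0.3069] 0.655
    [ 0.4776 -0.3277  0.3294] 0.956
    [ 0.4733 -0.3253  0.3275] 0.365
storage_box scene [(0.96, [247, 192, 293, 221]), (0.74, [254, 152, 273, 187])]
storage_box side [(0.73, [248, 176, 270, 212])]
    [ 0.5389 -0.0177  0.0352] 0.932
    [ 0.5395 -0.0182  0.0022] 0.938
    [ 0.5386 -0.0173  0.0312] 0.932
can scene [(0.74, [253, 151, 271, 191]), (0.71, [248, 137, 269, 165])]
can side [(0.93, [310, 163, 326, 204]), (0.86, [273, 148, 294, 176])]
    [ 0.4731 -0.0825] 0.728
    [ 0.4777 -0.0797] 0.878
    [ 0.4748 -0.1098] 0.586
mug scene [(0.64, [232, 210, 259, 249]), (0.19, [311, 294, 334, 331])]
mug side [(0.66, [208, 161, 231, 199])]
    [ 0.6517 -0.0341] 0.929
    [ 0.6512 -0.0347] 0.908
    [ 0.6512 -0.0326] 0.958
straw_holder scene [(0.65, [286, 166, 303, 206]), (0.3, [235, 214, 258, 248])]
straw_holder side [(0.66, [271, 174, 292, 214])]
    [0.4717 0.0208] 0.926
    [0.4717 0.0208] 0.906
    [0.4717 0.0222] 0.949
jar scene [(0.68, [347, 227, 430, 304]), (0.58, [154, 217, 183, 253])]
jar side [(0.89, [198, 145, 222, 185])]
    [ 0.7243 -0.2458] 0.714
    [ 0.7256 -0.2446] 0.863
    [ 0.7247 -0.2486] 0.569
pepper_mill scene [(0.74, [312, 293, 334, 329])]
pepper_mill side [(0.69, [161, 240, 186, 291]), (0.4, [200, 149, 223, 182])]
    [0.7334 0.2308] 0.702
    [0.7438 0.2317] 0.733
    [0.7272 0.238 ] 0.697
```

```bash
python3 -c "
import cv2
im=cv2.imread('pics/scene0.png')[120:290,140:440]; cv2.imwrite('pics/crop0.png',cv2.resize(im,None,fx=2.6,fy=2.6,interpolation=2))"
```

```text
(no output)
```

View pics/crop0.png

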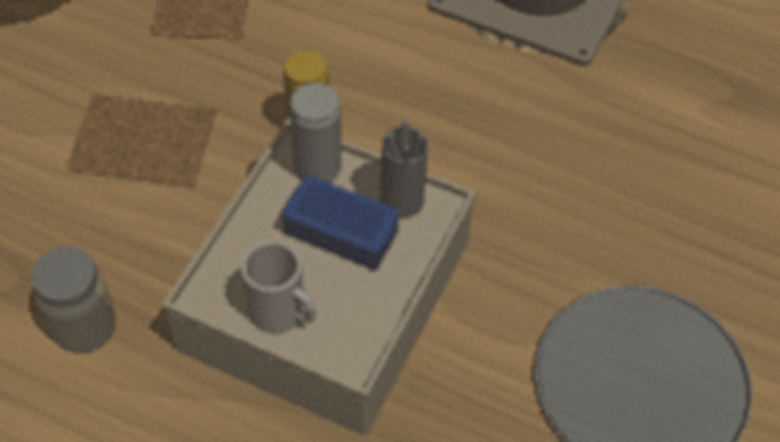

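The crop confirms it: the silver can and the dark straw holder stand in front of the blue box, the mug is behind it with its handle towards +y, and the yellow can stands on the worktop in front. Next I move above the shelf for a wrist-camera look.

```bash
cat > go.py <<'E'
import sys
from h import *
# usage: go.py x y z yaw(tool x, world) -> row from current pose
x,y,z,yaw=map(float,sys.argv[1:5]); o=manip.get_obs(); A=R.from_quat(o["ee_rot"])
T=R.from_euler("z",yaw)*R.from_euler("x",np.pi)
d=A.inv().apply(np.array([x,y,z])-o["position"]); r=(A.inv()*T).as_rotvec()
print("row",np.round(r,4),np.round(d,4),"rows>=",np.ceil(max(np.linalg.norm(d)/.0625,np.linalg.norm(r)/.188)),"now",np.round(o["position"],4),"t",round(o["clock"],2))
E
python3 go.py .46 -.03 .37 0; python3 -c "
from h import *
K=cam('scene');print(unproj(K,[[145,100],[258,143],[258,165]],.08),unproj(K,[[258,144]],.115))"
```

```text
row [ 1.000e-04 -0.000e+00  3.438e-01] [ 0.4229 -0.4417 -0.1387] rows>= 11.0 now [ 0.2107 -0.5884  0.2314] t 1.15
[[ 0.32863378 -0.61616754  0.08      ]
 [ 0.3312518  -0.17448456  0.08      ]
 [ 0.40936168 -0.13237611  0.08      ]] [[ 0.36233368 -0.15635158  0.115     ]]
```

```bash
python3 -m jog '0 0 0 0 0 -0.0625 1; 0 0 0 0 0 -0.125 1; 0 0 0.344 0.423 -0.442 -0.139 1; 0 0 0.344 0.423 -0.442 -0.139 1; 0 0 0.344 0.423 -0.442 -0.139 1; 0 0 0.344 0.423 -0.442 -0.139 1; 0 0 0.344 0.423 -0.442 -0.139 1; 0 0 0.344 0.423 -0.442 -0.139 1; 0 0 0.344 0.423 -0.442 -0.139 1; 0 0 0.344 0.423 -0.442 -0.139 1; 0 0 0.344 0.423 -0.442 -0.139 1; 0 0 0.344 0.423 -0.442 -0.139 1; 0 0 0.344 0.423 -0.442 -0.139 1; 0 0 0.344 0.423 -0.442 -0.139 1; 0 0 0.344 0.423 -0.442 -0.139 1' 40
python3 - <<'E'
from h import *
o=manip.get_obs(); print(np.round(o["joint_pos"],3),np.round(o["joint_velocities"],3).max())
cv2.imwrite("pics/w1.png",manip.camera("wrist"))
E
python3 go.py .46 -.03 .37 0
```

```text
clock: 3.02
position: [0.4597, -0.031, 0.3703]
ee_rot: [1.0, -0.001, -0.0, 0.0]
ft_force: [0.1, 1.2, 0.2]
grip_width: 1.002
grasp_force: 0.0
[ 0.631 -0.048 -0.627  1.596 -0.028  1.584 -1.569] 0.001
row [ 0.0003 -0.0001 -0.0024] [ 0.0003 -0.0009  0.0003] rows>= 1.0 now [ 0.4597 -0.0309  0.3703] t 3.08
```

View pics/w1.png

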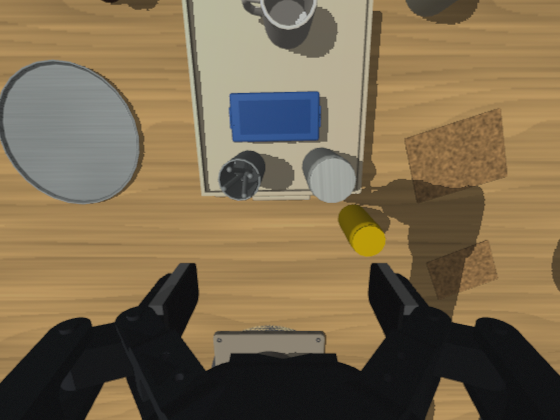

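The wrist view shows the straw holder at (240,180), the can at (332,176), the box at (275,117), the mug at (289,10), the tray at (70,131), the large mat at (456,155) and the yellow can at (365,232). I'll fit positions with this view added.

```bash
cat > mw.py <<'E'
import sys
from h import *
manip.camera("wrist"); K=cam("wrist")
D=dict(storage_box=(box(.058,.11,.042,.09),(.539,-.018,0),1),can=(cyl(.053,.115,.09),(.477,-.08,0),0),straw_holder=(cyl(.048,.1,.09),(.472,.021,0),0),
 tray=(cyl(.234,.01,0),(.511,.326,0),0),cork_mat=(box(.12,.16,.005,0),(.4776,-.3277,.33),1),mug=(cyl(.058,.085,.09),(.651,-.034,0),0))
for n in sys.argv[1:] or D:
    P,p0,yaw=D[n]; t=proj(K,[[*p0[:2],P[:,2].mean()]])[0]
    for o in manip.outline_of("wrist",n):
        if o["bbox"][0]-6<t[0]<o["bbox"][2]+6 and o["bbox"][1]-6<t[1]<o["bbox"][3]+6:
            r=fit(P,[(K,o["mask"].astype(np.float32))],p0,yaw); print(n,round(o["confidence"],2),o["bbox"],np.round(r[0],4),round(r[1],3)); break
E
python3 mw.py
```

```text
storage_box 0.6 [228.6, 91.6, 322.6, 143.2] [ 0.5388 -0.02    0.005 ] 0.957
can 0.72 [301.3, 148.4, 353.2, 205.6] [ 0.4741 -0.0813] 0.901
straw_holder 0.71 [217.8, 149.6, 265.4, 199.3] [0.4717 0.0192] 0.953
tray 0.55 [0.0, 60.6, 136.9, 203.6] [0.5104 0.3324] 0.962
cork_mat 0.58 [405.0, 108.2, 508.5, 203.1] [ 0.4728 -0.3292  0.3142] 0.98
mug 0.84 [239.9, 1.2, 316.1, 49.6] [ 0.6518 -0.0355] 0.884
```

```bash
python3 go.py .4745 -.081 .146 0
```

```text
row [ 0.0001 -0.0001 -0.0005] [0.0146 0.0511 0.2243] rows>= 4.0 now [ 0.4599 -0.0299  0.3703] t 3.42
```

```bash
python3 -m jog '0 0 0 0.0146 0.0511 0 1; 0 0 0 0.0146 0.0511 0.06 1; 0 0 0 0.0146 0.0511 0.12 1; 0 0 0 0.0146 0.0511 0.17 1; 0 0 0 0.0146 0.0511 0.2 1; 0 0 0 0.0146 0.0511 0.2243 1; 0 0 0 0.0146 0.0511 0.2243 1; 0 0 0 0.0146 0.0511 0.2243 1' 40
python3 -m jog '0 0 0 0 0 0 0.55; 0 0 0 0 0 0 0.5; 0 0 0 0 0 0 0.4; 0 0 0 0 0 0 0.4; 0 0 0 0 0 0 0.4; 0 0 0 0 0 0 0.4' 40; python3 go.py .4745 -.081 .146 0
```

```text
clock: 4.42
position: [0.4751, -0.0809, 0.1471]
ee_rot: [1.0, -0.0, 0.001, 0.0]
ft_force: [0.9, -0.1, -0.7]
grip_width: 1.0
grasp_force: 0.0
clock: 5.18
position: [0.4753, -0.0813, 0.1471]
ee_rot: [1.0, -0.0, 0.001, 0.0]
ft_force: [0.2, -2.2, 6.0]
grip_width: 0.613
grasp_force: 40.3
row [ 0.001  -0.0019 -0.0006] [-0.0008 -0.0003  0.0011] rows>= 1.0 now [ 0.4753 -0.0813  0.1471] t 5.17
```

```bash
python3 -m jog '0 0 0 0 0 -0.02 0.4; 0 0 0 0 0 -0.06 0.4; 0 0 0 0 0 -0.11 0.4; 0 0 0 0 0 -0.15 0.4; 0 0 0 0 0 -0.15 0.4; 0 0 0 0.01 -0.045 -0.15 0.4; 0 0 0 0.02 -0.095 -0.15 0.4; 0 0 0 0.03 -0.145 -0.15 0.4; 0 0 0 0.04 -0.195 -0.15 0.4; 0 0 0 0.05 -0.245 -0.15 0.4; 0 0 0 0.06 -0.295 -0.15 0.4; 0 0 0 0.07 -0.345 -0.15 0.4; 0 0 0 0.08 -0.385 -0.15 0.4; 0 0 0 0.086 -0.409 -0.15 0.4; 0 0 0 0.086 -0.409 -0.15 0.4; 0 0 0 0.086 -0.409 -0.15 0.4' ; python3 go.py .561 .328 .0625 0
```

```text
clock: 7.18
position: [0.5605, 0.3273, 0.295]
ee_rot: [1.0, -0.0, -0.001, 0.001]
ft_force: [0.7, -0.2, -2.3]
grip_width: 0.608
grasp_force: 42.1
row [ 0.0013  0.0011 -0.0006] [ 0.0007 -0.001   0.2325] rows>= 4.0 now [0.5605 0.3273 0.295 ] t 7.17
```

```bash
python3 -m jog '0 0 0 0 0 0.06 0.4; 0 0 0 0 0 0.11 0.4; 0 0 0 0 0 0.155 0.4; 0 0 0 0 0 0.185 0.4; 0 0 0 0 0 0.21 0.4; 0 0 0 0 0 0.225 0.4; 0 0 0 0 0 0.2325 0.4; 0 0 0 0 0 0.2325 0.4; 0 0 0 0 0 0.2325 0.4; 0 0 0 0 0 0.2325 0.4'; python3 go.py .561 .328 .0625 0
```

```text
clock: 8.43
position: [0.561, 0.3284, 0.0643]
ee_rot: [1.0, -0.0, 0.001, -0.0]
ft_force: [-0.4, -0.5, -3.3]
grip_width: 0.614
grasp_force: 42.0
row [-0.0004 -0.0011 -0.0002] [0.     0.0004 0.0018] rows>= 1.0 now [0.561  0.3284 0.0643] t 8.43
```

```bash
python3 -m jog '0 0 0 0 0 0.001 0.4; 0 0 0 0 0 0.002 0.4; 0 0 0 0 0 0.002 0.4; 0 0 0 0 0 0.002 0.4'; python3 -m jog '0 0 0 0 0 0 0.65; 0 0 0 0 0 0 0.75; 0 0 0 0 0 0 1; 0 0 0 0 0 0 1; 0 0 0 0 0 0 1; 0 0 0 0 0 -0.04 1; 0 0 0 0 0 -0.09 1; 0 0 0 0 0 -0.14 1; 0 0 0 0 0 -0.2 1; 0 0 0 0 0 -0.235 1; 0 0 0 0 0 -0.235 1'; python3 go.py .4717 .020 .146 0
```

```text
clock: 8.93
position: [0.5606, 0.3282, 0.0615]
ee_rot: [1.0, -0.0, -0.0, 0.0]
ft_force: [0.4, -0.0, -2.6]
grip_width: 0.605
grasp_force: 42.1
clock: 10.3
position: [0.5612, 0.3292, 0.2998]
ee_rot: [1.0, -0.0, 0.002, -0.001]
ft_force: [0.3, 0.6, -1.2]
grip_width: 0.998
grasp_force: 0.0
row [-0.0027 -0.0043 -0.0002] [-0.0901  0.3096  0.1526] rows>= 6.0 now [0.5612 0.3292 0.2998] t 10.3
```

```bash
python3 -m jog '0 0 0 -0.0901 0.3096 0 1; 0 0 0 -0.0901 0.3096 0 1; 0 0 0 -0.0901 0.3096 0 1; 0 0 0 -0.0901 0.3096 0 1; 0 0 0 -0.0901 0.3096 0 1; 0 0 0 -0.0901 0.3096 0 1; 0 0 0 -0.0901 0.3096 0 1; 0 0 0 -0.0901 0.3096 0 1'; python3 go.py .4717 .020 .146 0
```

```text
clock: 11.3
position: [0.4706, 0.0203, 0.2962]
ee_rot: [1.0, 0.001, -0.0, -0.0]
ft_force: [0.5, 0.0, 0.2]
grip_width: 0.999
grasp_force: 0.0
row [-0.0006  0.0004  0.0024] [0.0012 0.0004 0.1502] rows>= 3.0 now [0.4706 0.0203 0.2962] t 11.3
```

```bash
python3 -m jog '0 0 0 0.001 0 0.05 1; 0 0 0 0.001 0 0.09 1; 0 0 0 0.001 0 0.125 1; 0 0 0 0.001 0 0.149 1; 0 0 0 0.001 0 0.149 1; 0 0 0 0.001 0 0.149 1; 0 0 0 0.001 0 0.149 0.6; 0 0 0 0.001 0 0.149 0.35; 0 0 0 0.001 0 0.149 0.35; 0 0 0 0.001 0 0.149 0.35; 0 0 0 0.001 0 0.149 0.35; 0 0 0 0.001 0 0.149 0.35'  30; python3 go.py .461 .328 .146 0
```

```text
clock: 12.8
position: [0.472, 0.0185, 0.1483]
ee_rot: [1.0, -0.0, 0.001, 0.0]
ft_force: [-0.4, -0.0, 6.7]
grip_width: 0.559
grasp_force: 30.6
row [ 0.0004 -0.0013 -0.0004] [-0.0111 -0.3095  0.0022] rows>= 5.0 now [0.472  0.0185 0.1483] t 12.8
```

```bash
python3 -m jog '0 0 0 0 0 -0.02 0.35; 0 0 0 0 0 -0.06 0.35; 0 0 0 0 0 -0.11 0.35; 0 0 0 0 0 -0.14 0.35; 0 0 0 -0.003 -0.05 -0.14 0.35; 0 0 0 -0.006 -0.1 -0.14 0.35; 0 0 0 -0.008 -0.15 -0.14 0.35; 0 0 0 -0.01 -0.2 -0.14 0.35; 0 0 0 -0.011 -0.25 -0.14 0.35; 0 0 0 -0.011 -0.29 -0.14 0.35; 0 0 0 -0.011 -0.3095 -0.14 0.35; 0 0 0 -0.011 -0.3095 -0.14 0.35; 0 0 0 -0.011 -0.3095 -0.14 0.35' ; python3 go.py .461 .328 .064 0
```

```text
clock: 14.42
position: [0.4608, 0.3271, 0.2873]
ee_rot: [1.0, -0.001, -0.0, 0.0]
ft_force: [0.5, -0.3, -1.6]
grip_width: 0.559
grasp_force: 31.7
row [ 0.0008  0.0001 -0.001 ] [ 2.000e-04 -1.100e-03  2.233e-01] rows>= 4.0 now [0.4608 0.3271 0.2873] t 14.43
```

```bash
python3 -m jog '0 0 0 0 0 0.06 0.35; 0 0 0 0 0 0.11 0.35; 0 0 0 0 0 0.15 0.35; 0 0 0 0 0 0.18 0.35; 0 0 0 0 0 0.205 0.35; 0 0 0 0 0 0.218 0.35; 0 0 0 0 0 0.2235 0.35; 0 0 0 0 0 0.225 0.35; 0 0 0 0 0 0.2255 0.35; 0 0 0 0 0 0.2255 0.35; 0 0 0 0 0 0.2255 0.35'; python3 go.py .461 .328 .062 0
```

```text
clock: 15.8
position: [0.4608, 0.3282, 0.0624]
ee_rot: [1.0, -0.0, 0.0, -0.0]
ft_force: [-0.8, -1.0, 0.7]
grip_width: 0.557
grasp_force: 31.8
row [-0.0002 -0.0006 -0.0002] [0.0002 0.0002 0.0004] rows>= 1.0 now [0.4608 0.3282 0.0624] t 15.8
```

Contact reached, so I'll release and rise, then look down at the shelf with the wrist turned for the box.

```bash
python3 -m jog '0 0 0 0 0 0 0.6; 0 0 0 0 0 0 0.7; 0 0 0 0 0 0 1; 0 0 0 0 0 0 1; 0 0 0 0 0 0 1; 0 0 0 0 0 -0.04 1; 0 0 0 0 0 -0.09 1; 0 0 0 0 0 -0.14 1; 0 0 0 0 0 -0.2 1; 0 0 0 0 0 -0.24 1; 0 0 0 0 0 -0.27 1; 0 0 0 0 0 -0.27 1'
python3 - <<'E'
from h import *
im=np.hstack([manip.camera("scene")[150:330,200:440],manip.camera("wrist")[::2,::2][:180]]); cv2.imwrite("pics/p2.png",im)
E
python3 go.py .5388 -.019 .33 1.575
```

```text
clock: 17.3
position: [0.4609, 0.3289, 0.3343]
ee_rot: [1.0, -0.0, 0.002, -0.001]
ft_force: [0.3, 0.4, -1.1]
grip_width: 0.999
grasp_force: 0.0
row [ 2.0000e-04  3.0000e-04 -1.5752e+00] [0.0784 0.347  0.0017] rows>= 9.0 now [0.4604 0.328  0.3315] t 17.4
```

View pics/p2.png

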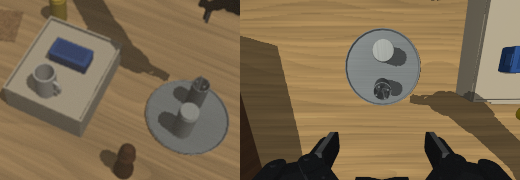

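Both things stand upright on the tray, at (200,90) and (186,120) in the scene crop, and the box and mug are unmoved. Now the box.

```bash
python3 -m jog '0 0 -1.575 0.0784 0.347 0 1; 0 0 -1.575 0.0784 0.347 0 1; 0 0 -1.575 0.0784 0.347 0 1; 0 0 -1.575 0.0784 0.347 0 1; 0 0 -1.575 0.0784 0.347 0 1; 0 0 -1.575 0.0784 0.347 0 1; 0 0 -1.575 0.0784 0.347 0 1; 0 0 -1.575 0.0784 0.347 0 1; 0 0 -1.575 0.0784 0.347 0 1; 0 0 -1.575 0.0784 0.347 0 1; 0 0 -1.575 0.0784 0.347 0 1; 0 0 -1.575 0.0784 0.347 0 1' 40; python3 mw.py storage_box cork_mat;  python3 go.py .5388 -.019 .1 1.575; python3 -c "
from h import *
print(manip.get_obs()['joint_pos'])"
```

```text
clock: 18.9
position: [0.5388, -0.0189, 0.3318]
ee_rot: [0.707, 0.708, -0.0, -0.0]
ft_force: [0.1, 0.1, -0.7]
grip_width: 1.002
grasp_force: 0.0
storage_box 0.58 [260.0, 135.6, 312.8, 234.4] [ 0.5399 -0.0204  0.0122] 0.976
cork_mat 0.63 [206.5, 289.4, 290.1, 361.6] [ 0.4737 -0.3317  0.3109] 0.843
row [ 0.      0.0002 -0.0012] [-1.00e-04 -0.00e+00  2.32e-01] rows>= 4.0 now [ 0.5388 -0.0189  0.332 ] t 19.05
[ 0.74105325  0.20375108 -0.91284568  1.48368775  0.1610705   1.53270688
 -0.16479889]
```

```bash
python3 -m jog '0 0 0 0 0 0.06 1; 0 0 0 0 0 0.11 1; 0 0 0 0 0 0.155 1; 0 0 0 0 0 0.19 1; 0 0 0 0 0 0.215 1; 0 0 0 0 0 0.228 1; 0 0 0 0 0 0.232 1; 0 0 0 0 0 0.232 1; 0 0 0 0 0 0.232 0.75; 0 0 0 0 0 0.232 0.6; 0 0 0 0 0 0.232 0.5; 0 0 0 0 0 0.232 0.5; 0 0 0 0 0 0.232 0.5; 0 0 0 0 0 0.232 0.5'; python3 go.py .5388 -.019 .1 1.575
```

```text
clock: 20.8
position: [0.5394, -0.019, 0.101]
ee_rot: [0.706, 0.708, 0.0, 0.001]
ft_force: [-0.2, 0.3, 6.2]
grip_width: 0.669
grasp_force: 43.3
row [ 0.0014  0.0005 -0.0003] [-0.     -0.0006  0.001 ] rows>= 1.0 now [ 0.5394 -0.019   0.101 ] t 20.8
```

```bash
python3 -m jog '0 0 0 0 0 -0.02 0.5; 0 0 0 0 0 -0.06 0.5; 0 0 0 0 0 -0.11 0.5; 0 0 0 0 0 -0.12 0.5; 0 0 0 -0.05 -0.01 -0.12 0.5; 0 0 0 -0.1 -0.02 -0.12 0.5; 0 0 0 -0.15 -0.03 -0.12 0.5; 0 0 0 -0.2 -0.04 -0.12 0.5; 0 0 0 -0.25 -0.05 -0.12 0.5; 0 0 0 -0.29 -0.06 -0.12 0.5; 0 0 0 -0.31 -0.064 -0.12 0.5; 0 0 0 -0.31 -0.064 -0.12 0.5; 0 0 0 -0.31 -0.064 -0.12 0.5'; python3 mw.py storage_box; python3 go.py .475 -.328 .0175 1.575
```

```text
clock: 22.42
position: [0.4769, -0.3272, 0.2201]
ee_rot: [0.705, 0.709, 0.0, -0.0]
ft_force: [0.0, 0.3, -1.7]
grip_width: 0.672
grasp_force: 43.7
row [ 0.0003 -0.0002  0.0025] [-0.0007 -0.002   0.2027] rows>= 4.0 now [ 0.4769 -0.3273  0.2202] t 22.52
```

```bash
python3 -m jog '0 0 0 -0.001 -0.002 0.06 0.5; 0 0 0 -0.001 -0.002 0.11 0.5; 0 0 0 -0.001 -0.002 0.15 0.5; 0 0 0 -0.001 -0.002 0.175 0.5; 0 0 0 -0.001 -0.002 0.192 0.5; 0 0 0 -0.001 -0.002 0.2 0.5; 0 0 0 -0.001 -0.002 0.203 0.5; 0 0 0 -0.001 -0.002 0.204 0.5; 0 0 0 -0.001 -0.002 0.204 0.5; 0 0 0 -0.001 -0.002 0.204 0.5'; python3 go.py .475 -.328 .016 1.575
```

```text
clock: 23.78
position: [0.4743, -0.3304, 0.0165]
ee_rot: [0.706, 0.708, -0.0, 0.0]
ft_force: [-0.0, 0.1, -1.4]
grip_width: 0.672
grasp_force: 43.6
row [ 0.0006  0.0006 -0.0003] [0.0024 0.0007 0.0005] rows>= 1.0 now [ 0.4743 -0.3304  0.0165] t 23.77
```

```bash
python3 -m jog '0 0 0 0.001 0 0.001 0.5; 0 0 0 0.001 0 0.001 0.5; 0 0 0 0.001 0 0.001 0.5; 0 0 0 0.001 0 0.001 0.75; 0 0 0 0.001 0 0.001 0.85; 0 0 0 0.001 0 0.001 1; 0 0 0 0.001 0 0.001 1; 0 0 0 0.001 0 0.001 1; 0 0 0 0 0 -0.04 1; 0 0 0 0 0 -0.1 1; 0 0 0 0 0 -0.16 1; 0 0 0 0 0 -0.22 1; 0 0 0 0 0 -0.28 1; 0 0 0 0 0 -0.33 1; 0 0 0 0 0 -0.33 1'
python3 - <<'E'
from h import *
cv2.imwrite("pics/p3.png",manip.camera("wrist")); K=cam("wrist")
for n,P,p in(("storage_box",box(.058,.11,.042,.005),(.475,-.329,0)),("cork_mat",box(.12,.16,.005,0),(.475,-.329,.31))):
    for o in manip.outline_of("wrist",n): print(n,o["bbox"],o["confidence"],*[np.round(v,4) for v in fit(P,[(K,o["mask"].astype(np.float32))],p,1)])
E
python3 go.py .4610 .3284 .30 0
```

```text
clock: 25.65
position: [0.4755, -0.3304, 0.3501]
ee_rot: [0.706, 0.709, 0.001, 0.003]
ft_force: [-0.3, -0.1, -0.5]
grip_width: 1.001
grasp_force: 0.0
storage_box [261.4, 134.4, 301.7, 209.8] 0.61 [ 0.472  -0.3309  0.0225] 0.9646
cork_mat [113.7, 155.2, 193.5, 231.8] 0.94 [ 0.475 -0.329  0.31 ] 0.0
cork_mat [231.4, 109.5, 327.1, 222.8] 0.56 [ 0.4726 -0.3297  0.3126] 0.5813
row [-1.6000e-03  5.0000e-04  1.5748e+00] [ 0.6585 -0.01    0.0453] rows>= 11.0 now [ 0.4737 -0.3301  0.3448] t 25.8
```

View pics/p3.png

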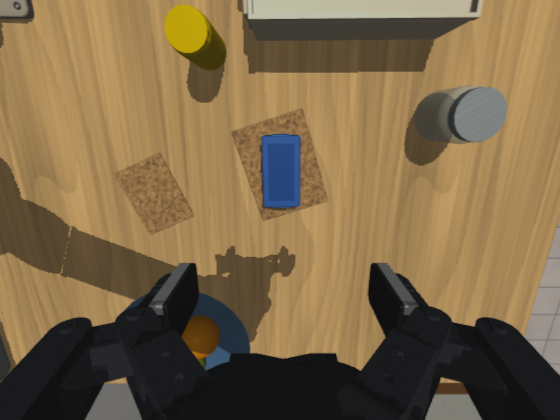

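The box sits in the middle of the mat: its centre is at (281,172) and the mat's at about (280,165), so a few mm apart at most. Next I return the straw holder.

```bash
python3 -m jog '0 0 1.575 0.6585 -0.012 0 1; 0 0 1.575 0.6585 -0.012 0 1; 0 0 1.575 0.6585 -0.012 0 1; 0 0 1.575 0.6585 -0.012 0 1; 0 0 1.575 0.6585 -0.012 0 1; 0 0 1.575 0.6585 -0.012 0 1; 0 0 1.575 0.6585 -0.012 0 1; 0 0 1.575 0.6585 -0.012 0 1; 0 0 1.575 0.6585 -0.012 0 1; 0 0 1.575 0.6585 -0.012 0 1; 0 0 1.575 0.6585 -0.012 0 1; 0 0 1.575 0.6585 -0.012 0 1; 0 0 1.575 0.6585 -0.012 0 1; 0 0 1.575 0.6585 -0.012 0 1; 0 0 1.575 0.6585 -0.012 0.03 1; 0 0 1.575 0.6585 -0.012 0.03 1' 30
python3 - <<'E'
from h import *
manip.camera("wrist"); K=cam("wrist")
for n,P,p in(("straw_holder",cyl(.048,.1,.004),(.461,.328,0)),("can",cyl(.053,.115,.004),(.561,.328,0))):
    for o in manip.outline_of("wrist",n)[:1]: print(n,o["bbox"],o["confidence"],*[np.round(v,4) for v in fit(P,[(K,o["mask"].astype(np.float32))],p,0)])
E
python3 go.py .4610 .3284 .0624 0
```

```text
clock: 27.8
position: [0.4598, 0.3258, 0.3143]
ee_rot: [1.0, -0.001, -0.001, 0.001]
ft_force: [-0.3, 0.4, 0.5]
grip_width: 1.0
grasp_force: 0.0
straw_holder [263.4, 156.4, 300.5, 204.6] 0.93 [0.4605 0.3299] 0.9696
can [258.5, 72.9, 305.2, 125.8] 0.84 [0.5577 0.327 ] 0.8849
row [-0.     -0.001  -0.0017] [ 0.0008 -0.0008  0.2546] rows>= 5.0 now [0.46   0.3276 0.317 ] t 27.95
```

```bash
python3 -m jog '0 0 0 0.001 -0.001 0.06 1; 0 0 0 0.001 -0.001 0.12 1; 0 0 0 0.001 -0.001 0.17 1; 0 0 0 0.001 -0.001 0.21 1; 0 0 0 0.001 -0.001 0.24 1; 0 0 0 0.001 -0.001 0.254 1; 0 0 0 0.001 -0.001 0.254 1; 0 0 0 0.001 -0.001 0.254 1; 0 0 0 0.001 -0.001 0.254 0.6; 0 0 0 0.001 -0.001 0.254 0.35; 0 0 0 0.001 -0.001 0.254 0.35; 0 0 0 0.001 -0.001 0.254 0.35; 0 0 0 0.001 -0.001 0.254 0.35; 0 0 0 0.001 -0.001 0.254 0.35'; python3 go.py .472 .0190 .29 0
```

```text
clock: 29.7
position: [0.4609, 0.3291, 0.0627]
ee_rot: [1.0, -0.0, 0.0, 0.0]
ft_force: [-0.1, -1.6, 6.2]
grip_width: 0.559
grasp_force: 30.3
row [ 0.0002 -0.0009 -0.0006] [ 0.0115  0.3102 -0.2273] rows>= 7.0 now [0.4609 0.3291 0.0627] t 29.7
```

```bash
python3 -m jog '0 0 0 0 0 -0.02 0.35; 0 0 0 0 0 -0.06 0.35; 0 0 0 0 0 -0.11 0.35; 0 0 0 0 0 -0.16 0.35; 0 0 0 0 0 -0.21 0.35; 0 0 0 0 0 -0.227 0.35; 0 0 0 0.002 0.05 -0.227 0.35; 0 0 0 0.004 0.1 -0.227 0.35; 0 0 0 0.006 0.15 -0.227 0.35; 0 0 0 0.008 0.2 -0.227 0.35; 0 0 0 0.01 0.25 -0.227 0.35; 0 0 0 0.011 0.29 -0.227 0.35; 0 0 0 0.0115 0.31 -0.227 0.35; 0 0 0 0.0115 0.31 -0.227 0.35; 0 0 0 0.0115 0.31 -0.227 0.35'; python3 go.py .472 .019 .1495 0
```

```text
clock: 31.58
position: [0.4716, 0.0205, 0.2889]
ee_rot: [1.0, 0.001, -0.0, -0.0]
ft_force: [0.6, 0.4, -1.2]
grip_width: 0.556
grasp_force: 31.9
row [-0.0003  0.0003  0.0013] [0.0004 0.0015 0.1394] rows>= 3.0 now [0.4716 0.0205 0.2889] t 31.57
```

```bash
python3 -m jog '0 0 0 0 0.001 0.05 0.35; 0 0 0 0 0.001 0.085 0.35; 0 0 0 0 0.001 0.11 0.35; 0 0 0 0 0.001 0.128 0.35; 0 0 0 0 0.001 0.136 0.35; 0 0 0 0 0.001 0.139 0.35; 0 0 0 0 0.001 0.14 0.35; 0 0 0 0 0.001 0.14 0.35; 0 0 0 0 0.001 0.14 0.35'; python3 go.py .472 .019 .1485 0
```

```text
clock: 32.7
position: [0.4722, 0.0182, 0.1494]
ee_rot: [1.0, -0.0, 0.0, 0.0]
ft_force: [0.7, -0.4, -1.1]
grip_width: 0.558
grasp_force: 31.9
row [ 0.0003 -0.0007 -0.0003] [-0.0002 -0.0008  0.0009] rows>= 1.0 now [0.4722 0.0182 0.1494] t 32.7
```

```bash
python3 -m jog '0 0 0 0 -0.001 0.001 0.35; 0 0 0 0 -0.001 0.001 0.35; 0 0 0 0 -0.001 0.001 0.35; 0 0 0 0 -0.001 0.001 0.6; 0 0 0 0 -0.001 0.001 0.7; 0 0 0 0 -0.001 0.001 1; 0 0 0 0 -0.001 0.001 1; 0 0 0 0 -0.001 0.001 1; 0 0 0 0 0 -0.03 1; 0 0 0 0 0 -0.08 1; 0 0 0 0 0 -0.13 1; 0 0 0 0 0 -0.15 1; 0 0 0 0 0 -0.15 1';python3 go.py .561 .3284 .30 0
```

```text
clock: 34.33
position: [0.4726, 0.0184, 0.3002]
ee_rot: [1.0, -0.0, 0.001, 0.0]
ft_force: [-0.6, -0.7, -0.5]
grip_width: 1.0
grasp_force: 0.0
row [ 0.0005 -0.0027 -0.0002] [ 8.840e-02 -3.101e-01  3.000e-04] rows>= 6.0 now [0.4726 0.0184 0.3002] t 34.33
```

```bash
python3 -m jog '0 0 0 0.0884 -0.31 0 1; 0 0 0 0.0884 -0.31 0 1; 0 0 0 0.0884 -0.31 0 1; 0 0 0 0.0884 -0.31 0 1; 0 0 0 0.0884 -0.31 0 1; 0 0 0 0.0884 -0.31 0 1; 0 0 0 0.0884 -0.31 0 1; 0 0 0 0.0884 -0.31 0.02 1; 0 0 0 0.0884 -0.31 0.02 1' 40; python3 go.py .561 .3284 .0615 0
```

```text
clock: 35.45
position: [0.5606, 0.3255, 0.2778]
ee_rot: [1.0, -0.001, -0.001, 0.001]
ft_force: [-0.2, 0.4, 0.4]
grip_width: 1.003
grasp_force: 0.0
row [ 0.0026  0.0011 -0.0028] [ 0.0006 -0.0035  0.2163] rows>= 4.0 now [0.5606 0.3255 0.2778] t 35.45
```

```bash
python3 -m jog '0 0 0 0 -0.002 0.05 1; 0 0 0 0 -0.002 0.1 1; 0 0 0 0 -0.002 0.15 1; 0 0 0 0 -0.002 0.19 1; 0 0 0 0 -0.002 0.21 1; 0 0 0 0 -0.002 0.2165 1; 0 0 0 0 -0.002 0.2165 1; 0 0 0 0 -0.002 0.2165 1; 0 0 0 0 -0.002 0.2165 0.6; 0 0 0 0 -0.002 0.2165 0.4; 0 0 0 0 -0.002 0.2165 0.4; 0 0 0 0 -0.002 0.2165 0.4; 0 0 0 0 -0.002 0.2165 0.4'; python3 go.py .4752 -.0813 .295 0
```

```text
clock: 37.08
position: [0.561, 0.3299, 0.0633]
ee_rot: [1.0, -0.0, 0.001, 0.0]
ft_force: [-0.8, -3.0, 5.5]
grip_width: 0.622
grasp_force: 41.1
row [ 0.0005 -0.0012 -0.0008] [-0.0852  0.4113 -0.2316] rows>= 8.0 now [0.561  0.3299 0.0633] t 37.08
```

```bash
python3 -m jog '0 0 0 0 0 -0.02 0.4; 0 0 0 0 0 -0.06 0.4; 0 0 0 0 0 -0.11 0.4; 0 0 0 0 0 -0.16 0.4; 0 0 0 0 0 -0.21 0.4; 0 0 0 0 0 -0.24 0.4; 0 0 0 -0.01 0.05 -0.24 0.4; 0 0 0 -0.02 0.1 -0.24 0.4; 0 0 0 -0.03 0.15 -0.24 0.4; 0 0 0 -0.04 0.2 -0.24 0.4; 0 0 0 -0.05 0.25 -0.24 0.4; 0 0 0 -0.06 0.3 -0.24 0.4; 0 0 0 -0.07 0.35 -0.24 0.4; 0 0 0 -0.08 0.39 -0.24 0.4; 0 0 0 -0.085 0.411 -0.24 0.4; 0 0 0 -0.085 0.411 -0.24 0.4; 0 0 0 -0.085 0.411 -0.24 0.4'; python3 go.py .475 -.0813 .1505 0
```

```text
clock: 39.2
position: [0.4754, -0.0793, 0.303]
ee_rot: [1.0, 0.001, 0.0, -0.0]
ft_force: [0.9, -0.4, -2.8]
grip_width: 0.617
grasp_force: 42.6
row [-0.     -0.0006  0.0016] [-0.0005  0.002   0.1525] rows>= 3.0 now [ 0.4754 -0.0793  0.303 ] t 39.2
```

```bash
python3 -m jog '0 0 0 0 0.001 0.05 0.4; 0 0 0 0 0.001 0.09 0.4; 0 0 0 0 0.001 0.12 0.4; 0 0 0 0 0.001 0.14 0.4; 0 0 0 0 0.001 0.149 0.4; 0 0 0 0 0.001 0.152 0.4; 0 0 0 0 0.001 0.153 0.4; 0 0 0 0 0.001 0.153 0.4; 0 0 0 0 0.001 0.153 0.4'; python3 go.py .475 -.0813 .149 0
```

```text
clock: 40.33
position: [0.4755, -0.0818, 0.1499]
ee_rot: [1.0, -0.0, 0.0, 0.0]
ft_force: [-1.0, 0.9, -1.9]
grip_width: 0.615
grasp_force: 42.6
row [ 0.0004 -0.0007 -0.0003] [-0.0005 -0.0005  0.0009] rows>= 1.0 now [ 0.4755 -0.0818  0.1499] t 40.33
```

```bash
python3 -m jog '0 0 0 0 0 0.001 0.4; 0 0 0 0 0 0.001 0.4; 0 0 0 0 0 0.001 0.4; 0 0 0 0 0 0.001 0.65; 0 0 0 0 0 0.001 0.75; 0 0 0 0 0 0.001 1; 0 0 0 0 0 0.001 1; 0 0 0 0 0 0.001 1; 0 0 0 0 0 -0.03 1; 0 0 0 0 0 -0.08 1; 0 0 0 0 0 -0.13 1; 0 0 0 -0.015 -0.05 -0.19 1; 0 0 0 -0.015 -0.05 -0.22 1; 0 0 0 -0.015 -0.05 -0.22 1; 0 0 0 -0.015 -0.05 -0.22 1'
python3 - <<'E'
from h import *
cv2.imwrite("pics/end_s.png",manip.camera("side"))
cv2.imwrite("pics/end_w.png",manip.camera("wrist"))
E
python3 mw.py can straw_holder mug cork_mat
```

```text
clock: 42.2
position: [0.4601, -0.0321, 0.3689]
ee_rot: [1.0, -0.0, -0.0, 0.0]
ft_force: [1.2, 0.6, -0.5]
grip_width: 0.999
grasp_force: 0.0
can 0.67 [302.9, 147.1, 356.4, 204.0] [ 0.4751 -0.0822] 0.897
straw_holder 0.91 [219.0, 150.9, 265.0, 202.4] [0.4719 0.0185] 0.966
mug 0.92 [239.0, 0.0, 317.5, 49.9] [ 0.6524 -0.0358] 0.891
cork_mat 0.59 [403.6, 109.8, 507.2, 204.5] [ 0.4727 -0.3287  0.3085] 0.531
```

View pics/end_w.png

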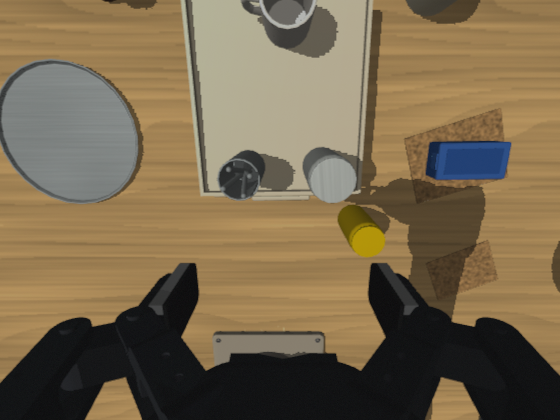

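View pics/end_s.png

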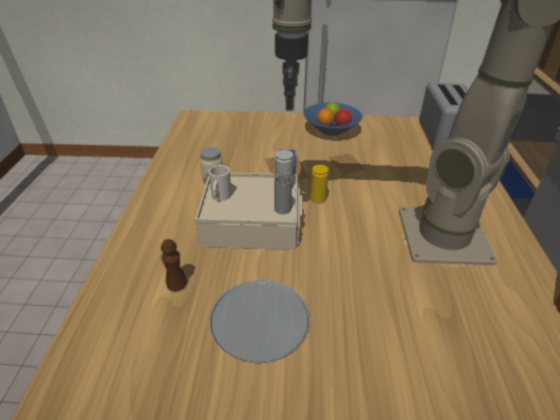

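The can (332,176) and straw holder (240,180) are back within about 2 mm of their starting fits, the mug is unmoved, the box lies flat on the mat, and the jar and mill are undisturbed.

```bash
python3 -c "
from workcell import manip
print(manip.hand_in())"
```

```text
the job is handed in; nothing more can be done
None
```

I handed the job in at about 42 s: the blue box lies flat in the middle of the cork mat, the can and straw holder are back upright within about 2 mm of where they stood, and the mug, jar and pepper mill were not disturbed; hand-in returned no verdict.

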